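# Crank the plate slide to its red mark

### The job

Wind the plate slide to its red mark: put the loose crank fully home on the square shaft of the slide's gearbox and turn it by its red handle until the carriage's pointer stands in line with the red mark (not the blue one). Move the carriage with the crank only, never by pushing it; at the end leave the crank sitting on the shaft and let go of it, and leave the other things on the bench where they are.

Things in the scene. Friction and masses are not known exactly. Their poses are not given: they have to be found in the camera images.
- slide_table: plate slide fixed to the bench: aluminium base 100 wide x 420 long x 20 high, blue gearbox (75 x 75, top at 54) at one end, blue block (56 high) at the other. Origin on the bench exactly under the square shaft; own +y runs along the slide from gearbox to far block, z up. The base spans own x -50..50, own y -50..370.
- carriage (a joint): place of the grey carriage on the slide (m), 0 at mid-travel (own y 200 of the slide), growing along the slide's +y, limits +-0.08. Carriage 86 x 70, its clamp screws' tops 64 mm above the bench, a white plate clamped on it. One turn of the shaft moves it 24 mm: clockwise seen from above along +y (away from the gearbox), counter-clockwise towards the gearbox. Self-locking.
- shaft_foot (a point): top of the round steel collar (42 mm across) on the gearbox, on the shaft's upright axis, 60 mm above the bench; the crank's underside rests here when fully home.
- shaft_tip (a point): top of the square steel shaft, on its axis, 22 mm above the collar; 16 mm across flats, tip bevelled by 1.5 mm. The square's angle about the vertical differs each time and is not measured (this point does not turn with it). The shaft is stiff, about 0.12 N m to turn, so rubbing the crank on it with a few newtons does not turn it.
- crank: loose crank of dark steel, about 0.45 kg (varies by a fifth), standing on the bench on its hub, handle up. Origin at the centre of the hub's underside, z up, own +x along the arm to the handle. Hub 34 x 34, from 0 to 32 mm height; on it a smaller boss. The flat arm (16 wide, 23 to 32 mm high) carries the handle at 65 mm from the hub's axis.
- crank_boss (a point): centre of the top of the square boss on the hub, 58 mm above the crank's origin; the boss is 28 x 28 (faces along the crank's own x and y), from 32 to 58 mm height: the crank can be lifted by it.
- crank_socket (a point): centre of the socket's mouth (= the crank's origin): a square hole in the hub's underside, 17.5 mm wide, 24 mm deep, sides along the crank's own x and y. It drops over the shaft only when the squares agree to about 5 degrees, in any of four quarter turns.
- crank_handle (a point): point on the crank's red handle: an upright round sleeve 22 mm across from 44 to 92 mm above the crank's origin, at own x = 65 mm, turning freely on its pin. The point lies on its axis 78 mm above the crank's origin (a grasp there has its fingertips just above the boss).
- pointer (a point): tip of the carriage's yellow pointer (3.5 wide), on the slide's own -x side, 31 mm above the bench; moves with the carriage along the slide's y.
- red_mark: red clip 14 x 14, 25 high, on the -x edge of the slide's base, with a narrow tip and a white centre line; origin on the bench under its centre line, axes along those of the slide. The pointer is in line when its offset from this along the slide's y is zero. Red and blue may stand either way round.
- blue_mark: the same clip in blue, for another job; not the one wanted.
- parts_case: bystander: flat clear parts case 98 x 130 x 33, origin under its centre
- loupe: bystander: black stand loupe 37 across, 36 high, origin under its centre
- marker_pen: bystander: black pen 133 long along own y, 13 thick, origin under its centre
- masking_roll: bystander: roll of tape 104 across, 25 high, origin under its centre
- detail_brush: bystander: blue hand brush 85 long along own y, 55 high, origin under its centre
Mind the look-alikes: they are no part of the job. Leave any orange look-alike of the crank alone.

How it is judged:
By the outcome, as a careful person would: the job done as asked, in the order asked, and still so for the second after the job is handed in, with the robot touching nothing.
It also fails if it takes over 72 s, if anything falls off the work surface, if the arm or the gripper's body presses on something with over 40 N, if the wrist force passes 120 N, or if a joint passes its speed limit or range.

### The arm

A 6-joint arm with a two-finger parallel gripper is mounted at the origin on a cart in front of the work surface, level with it; the furniture and walls round the work are solid. World frame = base frame: x ahead of the robot, y to its left, z up, the work surface at z = 0. Lengths are in m, angles in rad, forces in N, time in s.
With the tool pointing down it reaches from about 0.35 to 0.975 m from the base axis. Payload 4.9 kg.
Tool frame: the origin (TCP) lies at the very end of the fingers, on their centre line; the grasp point (between the pads) lies 19 mm behind it; z points along the fingers, y is the line along which they close (so a half turn about z gives the same grasp; the last joint's range is limited). The gripper opens to 85 mm and grips with 20 to 120 N. Pads are 22 mm wide; open, the fingers measure 114 mm over their backs; the gripper's body (76 mm by 85 mm) begins 54 mm behind the grasp point. The pads swing forward as they close: fully open they stand 13 mm farther back than shut.
Start: joints at [-1.232, 0.053, 1.613, -0, 1.476, -0.119], TCP at [0.276, -0.561, 0.231] pointing down, gripper open.
Joint ranges: [-3.01, 3.01], [-1.01, 2.22], [0.06, 2.58], [-1.02, 4.17], [0.09, 2.62], [-3.14, 3.14]. Speed limits (rad/s): [2.57, 2.57, 3.14, 3.14, 3.14, 3.14].

### API

Orientations are given as a unit quaternion [w, x, y, z].
In Python, from plant import manip, vision, order gives the robot as it stands.
- The arm moves only by the tool play_rows, never from a script. Its argument "steps" is a list that holds one entry, the list of rows, each a list of 6 numbers: the shift along the tool's x, y, z in mm, then the turn, a rotation vector about the tool's x, y, z in degrees. A call has 1 to 12 rows; each row is the pose to reach, as a shift and turn from the pose commanded when the call began, along the tool's axes at that moment; what a row does not reach only later rows make up. A row lasts 1/12 s, in which the tool goes at most 41.7 mm and 7.16 degrees, less where a joint would pass 70% of its speed; a pose out of reach is approached as far as the arm can. A call with a gripper value outside its range is refused whole. "claw" is the gripper's target within -1 to 1 (fully open at 1, half-way at 0, shut at -1), set as the call begins (left out, the last holds). The fingers move at their own pace and stop on an object; the grip force is fixed at half the most. Time passes only in rows, so rows that repeat a pose let the fingers close. It gives the time, the measured TCP pose, the force, the opening and the grip force at its end, in the units of the state.
- manip.state(): the state, without advancing time (a new reading comes with each control period).
- vision.grab_frame(name): name is "scene" or "side" or "wrist"; returns (picture, depth): 420x560x3 uint8, blue, green, red; 420x560 float32, m along the optical axis (not along the pixel's ray), 0 where there is no reading.
- vision.camera_info(name): a dict with "K" (3x3 intrinsics, pixels), "k1" (the pictures are not rectified: a ray, as slopes to the right and down, at radius r is drawn at 1 + k1 r^2 times it, then the intrinsics apply), "eye" and "orientation" of the camera in the world; the wrist camera has in their place "T_tool_cam" (4x4, takes a point from camera to tool coordinates, whose origin is the TCP and whose axes are the flange's). Camera axes: x right, y down, z forward; pixel columns grow to the right and rows downward; lengths in m; the calibration is good to about 2 mm. A picture is of the moment at which its call begins: read the wrist's pose just before it. camera_info takes no time and is no camera call.
- order.job_done(): hands the job in; it is judged then, once.
The state is a dict: "time": time; "joint_pos": joint angles; "joint_vel": joint speeds; "joint_efforts": joint torques, N m; "tool_pos": TCP position; "tool_rot": TCP orientation; "contact_force": force on the tool from outside, world axes, zero at the start; "ft_torque": the same for the moment, N m; "gripper_width": opening from 0.0 (shut) to 1.0 (fully open); "grasp_force": force on a finger pad.
Only numpy, scipy, OpenCV 4.12 (cv2) and the standard library are available. Lean on these libraries where they do the work, as an engineer would, in place of code of your own. Each camera call takes 0.05 s, during which the arm holds its last target. There are 200 camera calls.

## Working session

There is one attempt and no reset: what is moved stays moved. The work goes in short steps, Python scripts to look and compute and a tool call to move; the robot and the scene stay as the last step left them, time stands still between calls to the robot, and variables do not carry over. Pictures are saved under pics/ and viewed, at most 10 in all, crops included, and the job is handed in when it is done.

Besides the shell and the picture viewer there is one more tool, called after "Emit:" by a JSON object that holds its "api" and its "payload", one argument or row to a line. play_rows: Moves the arm, as the interface text tells. Its arguments: {"type":"object","properties":{"steps":{"type":"array"},"claw":{"type":"number"}},"required":["steps"]}

```bash
mkdir -p pics
cat > h.py <<'E'
import numpy as np, cv2
from plant import manip, vision, order
from scipy.spatial.transform import Rotation as R
def q2R(q): return R.from_quat([q[1],q[2],q[3],q[0]]).as_matrix()
def cam(name, st=None):
    c=vision.camera_info(name); K=np.array(c["K"])
    if name=="wrist":
        T=np.eye(4); T[:3,:3]=q2R(st["tool_rot"]); T[:3,3]=st["tool_pos"]; T=T@np.array(c["T_tool_cam"])
        return K,c["k1"],T[:3,3],T[:3,:3]
    o=np.array(c["orientation"]); M=q2R(o) if o.size==4 else o
    return K,c["k1"],np.array(c["eye"]),M
def rays(C,uv):
    K,k1,e,M=C; uv=np.atleast_2d(np.float64(uv))
    p=cv2.undistortPoints(uv[:,None],K,np.array([k1,0,0,0.]))[:,0]
    return np.c_[p,np.ones(len(p))]@M.T
def onz(C,uv,z):
    d=rays(C,uv); return C[2]+d*((z-C[2][2])/d[:,2])[:,None]
def cloud(C,dep):
    h,w=dep.shape; vv,uu=np.mgrid[:h,:w]
    d=rays(C,np.c_[uu.ravel(),vv.ravel()]); P=C[2]+d*dep.ravel()[:,None]
    P[dep.ravel()<=0]=np.nan
    return P.reshape(h,w,3)
def proj(C,P):
    K,k1,e,M=C; p=(np.atleast_2d(P)-e)@M; s=p[:,:2]/p[:,2:]; s=s*(1+k1*(s**2).sum(1))[:,None]
    return s@K[:2,:2].T+K[:2,2]
def grab(name,fn=None):
    st=manip.state(); im,dp=vision.grab_frame(name); C=cam(name,st)
    if fn: cv2.imwrite("pics/"+fn,im); np.savez("pics/"+fn+".npz",im=im,dp=dp,K=C[0],k1=C[1],e=C[2],M=C[3])
    return im,dp,C
def load(fn):
    a=np.load("pics/"+fn+".npz"); return a["im"],a["dp"],(a["K"],float(a["k1"]),a["e"],a["M"])
E
python3 - <<'E'
from h import *
s=manip.state(); print(s)
for n in("scene","side"):
    im,dp,C=grab(n,n+".png"); print(n,C[2],C[3][:,2],C[1])
print(vision.camera_info("wrist"))
a=cv2.imread("pics/scene.png")
E
```

```text
{'time': 0.0, 'joint_pos': array([-1.23197900e+00,  5.33334633e-02,  1.61432205e+00, -2.48476176e-05,
        1.47599877e+00, -1.18964265e-01]), 'joint_vel': array([-1.35109561e-03, -4.49395599e-04,  4.52098515e-04, -1.39818519e-03,
       -6.02214902e-04, -1.57823047e-06]), 'joint_efforts': array([ 8.99752176e-04, -3.93669105e+01, -3.70182252e+01, -2.25195248e-05,
        7.08070263e-03, -2.17411156e-06]), 'tool_pos': array([ 0.27602596, -0.56003642,  0.23006077]), 'tool_rot': array([-1.02323776e-03,  9.73917882e-01,  2.26898426e-01, -1.25378151e-04]), 'contact_force': array([-0.5587343 ,  0.15731311, -0.38317865]), 'ft_torque': array([-0.03704015,  0.00038807, -0.006778  ]), 'grasp_force': 0.0, 'gripper_width': 0.999157333693055}
scene [ 0.20501443 -0.4632352   1.37605396] [ 0.21068969  0.46395631 -0.86043849] -0.09442051112475705
side [-0.36604406 -0.29581397  0.5723164 ] [ 0.78836215  0.43855176 -0.43145971] -0.09001884019634239
{'K': array([[358.09794996,   0.        , 278.90294758],
       [  0.        , 358.09794996, 211.17988285],
       [  0.        ,   0.        ,   1.        ]]), 'k1': 0.005296460180777839, 'T_tool_cam': array([[ 6.18348443e-04, -9.64020979e-01, -2.65825450e-01,
         6.79035966e-02],
       [ 9.99999727e-01,  7.03743070e-04, -2.25993446e-04,
        -3.01806982e-04],
       [ 4.04935241e-04, -2.65825237e-01,  9.64021151e-01,
        -1.42290733e-01],
       [ 0.00000000e+00,  0.00000000e+00,  0.00000000e+00,
         1.00000000e+00]])}
```

View pics/scene.png

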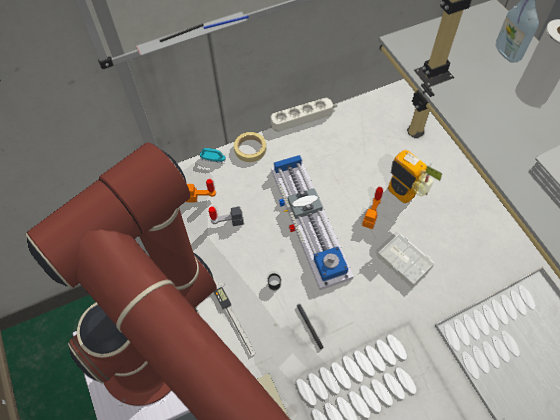

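View pics/side.png

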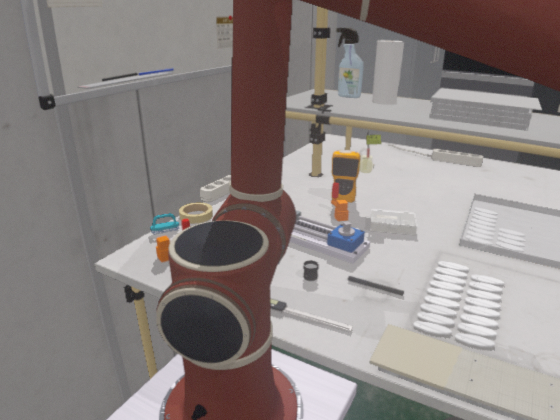

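The scene view shows the dark crank (hub at about (236,216), handle at (213,213)). The gearbox shaft is at (331,262), the red mark at (291,228) and the blue mark at (282,202). Two orange look-alikes are at (197,192) and (372,212). The side view is mostly blocked by the arm.

Run:
```python
from h import *
im,dp,C=load("scene.png"); P=cloud(C,dp)
for n,uv in dict(hub=(237,214),handle=(212,212),shaft=(331,260),farblk=(288,164),red=(292,228),blue=(282,202),carr=(305,203),loupe=(274,281),roll=(250,134),case=(405,258),brush=(212,155),or1=(192,193),or2=(371,217),bench=(260,250)).items():
    u,v=uv; w=P[v-1:v+2,u-1:u+2].reshape(-1,3); print(n,np.nanmedian(w,0).round(3))
cv2.imwrite("pics/sc2.png",cv2.resize(im[140:300,180:360],None,fx=4,fy=3.7,interpolation=cv2.INTER_CUBIC))
```

```text
hub [0.387 0.272 0.058]
handle [0.322 0.291 0.09 ]
shaft [0.558 0.022 0.076]
farblk [0.594 0.372 0.051]
red [0.519 0.183 0.019]
blue [0.53  0.274 0.02 ]
carr [0.579 0.222 0.056]
loupe [0.402 0.052 0.03 ]
roll [0.543 0.546 0.023]
case [ 0.759 -0.044  0.031]
brush [0.402 0.52  0.024]
or1 [0.296 0.402 0.047]
or2 [0.727 0.1   0.058]
bench [0.409 0.167 0.001]
```

```bash
cat >> h.py <<'E'
def delta(pos,psi,st=None):
    "shift mm, rotvec deg from present (commanded ~ measured) pose to tool-down pose with tool x at world yaw psi(deg)"
    st=st or manip.state(); M=q2R(st["tool_rot"]); a=np.radians(psi)
    T=np.array([[np.cos(a),np.sin(a),0],[np.sin(a),-np.cos(a),0],[0,0,-1]])
    return (M.T@(np.array(pos)-st["tool_pos"])*1e3).round(1), np.degrees(R.from_matrix(M.T@T).as_rotvec()).round(2)
def yaw(st): 
    M=q2R(st["tool_rot"]); return np.degrees(np.arctan2(M[1,0],M[0,0]))
E
python3 -c "
from h import *
print(delta([.518,.203,.32],26.2))"
```

```text
(array([ 554.3, -577.8,  -88.6]), array([-0.11, -0.01,  0.03]))
```

Emit:
{"api": "play_rows", "payload": {
  "steps": [
    [[554,-578,-89,0,0,0],[554,-578,-89,0,0,0],[554,-578,-89,0,0,0],[554,-578,-89,0,0,0],[554,-578,-89,0,0,0],[554,-578,-89,0,0,0],[554,-578,-89,0,0,0],[554,-578,-89,0,0,0],[554,-578,-89,0,0,0],[554,-578,-89,0,0,0],[554,-578,-89,0,0,0],[554,-578,-89,0,0,0]]
  ]
}}

```text
time: 1.1
tool_pos: [0.426, -0.0848, 0.2865]
tool_rot: [0.0, 0.974, 0.227, 0.0]
contact_force: [1.2, -1.4, -0.8]
gripper_width: 0.999
grasp_force: 0.0
```

Emit:
{"api": "play_rows", "payload": {
  "steps": [
    [[210,-218,-33,0,0,0],[210,-218,-33,0,0,0],[210,-218,-33,0,0,0],[210,-218,-33,0,0,0],[210,-218,-33,0,0,0],[210,-218,-33,0,0,0],[210,-218,-33,0,0,0],[210,-218,-33,0,0,0],[210,-218,-33,0,0,0],[210,-218,-33,0,0,0]]
  ]
}}

```text
time: 1.93
tool_pos: [0.5179, 0.2017, 0.3188]
tool_rot: [0.0, 0.974, 0.228, -0.001]
contact_force: [-0.3, -0.2, 0.2]
gripper_width: 1.0
grasp_force: 0.0
```

Run:
```python
from h import *
im,dp,C=grab("wrist","w1.png"); print(C[2])
```

```text
[0.57880206 0.23216067 0.46096674]
```

View pics/w1.png

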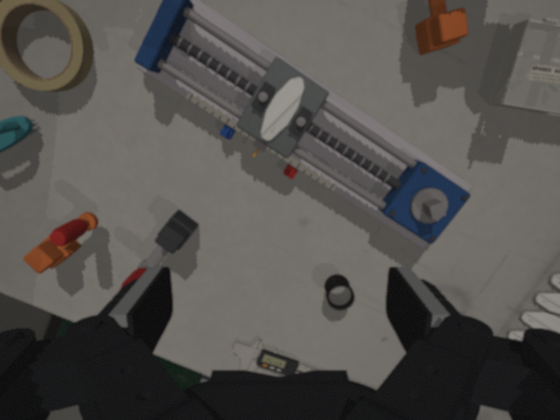

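The wrist view shows the crank boss at (180,225) and its handle at (133,275). The shaft is at (433,207), the yellow pointer at (254,154), the red mark at (290,171) and the blue mark at (228,131).

Run:
```python
from h import *
im,dp,C=load("w1.png"); P=cloud(C,dp)
hsv=cv2.cvtColor(im,cv2.COLOR_BGR2HSV)
Z=P[...,2]; uu,vv=np.meshgrid(np.arange(560),np.arange(420))
def rect(m,z,n):
    cs,_=cv2.findContours(m.astype(np.uint8),0,2); c=max(cs,key=cv2.contourArea)
    p=onz(C,c[:,0,:],z)[:,:2]; r=cv2.minAreaRect(np.float32(p*1e3)); print(n,r, 'n',m.sum()); return r
m=(Z>.05)&(Z<.07)&(np.hypot(uu-180,vv-225)<35); rect(m,.058,'boss')
m=(Z>.02)&(Z<.07)&(np.hypot(uu-180,vv-225)<60);print(m.sum())
m=(Z>.045)&(Z<.0565)&(np.hypot(uu-430,vv-205)<60)&(hsv[...,0]>95)&(hsv[...,0]<130)&(hsv[...,1]>100); rect(m,.054,'gearbox')
m=(Z>.072)&(Z<.1)&(np.hypot(uu-430,vv-205)<30); rect(m,.082,'shaft'); print(np.nanmedian(P[m],0))
red=((hsv[...,0]<8)|(hsv[...,0]>172))&(hsv[...,1]>120)
m=red&(np.hypot(uu-290,vv-171)<15); print('red',np.nanmedian(P[m],0),rect(m,.025,'red'))
m=(hsv[...,0]>95)&(hsv[...,0]<130)&(hsv[...,1]>120)&(np.hypot(uu-228,vv-131)<12); print('blue',np.nanmedian(P[m],0))
m=(hsv[...,0]>15)&(hsv[...,0]<35)&(hsv[...,1]>120)&(np.hypot(uu-254,vv-154)<14); print('ptr',m.sum(),np.nanmedian(P[m],0), np.c_[uu[m],vv[m]].mean(0))
m=red&(np.hypot(uu-133,vv-275)<25)&(Z>.085);print('handle',m.sum(),np.nanmedian(P[m],0))
```

```text
boss ((390.12103271484375, 284.0728454589844), (27.6326961517334, 30.54671859741211), 76.09822845458984) n 542
1281
gearbox ((562.4148559570312, 33.190364837646484), (75.40103149414062, 71.53060913085938), 84.25850677490234) n 2518
shaft ((562.178955078125, 31.894733428955078), (18.96976661682129, 18.50780487060547), 46.31953811645508) n 268
[0.56209328 0.03102657 0.08130377]
red ((521.5062255859375, 188.69967651367188), (13.683634757995605, 12.611547470092773), 83.3589859008789) n 114
red [0.52090883 0.18842603 0.02009942] ((521.5062255859375, 188.69967651367188), (13.683634757995605, 12.611547470092773), 83.3589859008789)
blue [0.53007486 0.27750861 0.02043969]
ptr 16 [0.52355103 0.23673385 0.03270177] [254.875 153.   ]
handle 32 [0.33344291 0.30460174 0.09007326]
```

```bash
python3 -c "
from h import *
print(delta([.547,.036,.13],-16))"
```

```text
(array([-46.3, 160.7, 189. ]), array([ 0.05,  0.08, 42.22]))
```

Emit:
{"api": "play_rows", "payload": {
  "steps": [
    [[-46,161,189,0,0,42],[-46,161,189,0,0,42],[-46,161,189,0,0,42],[-46,161,189,0,0,42],[-46,161,189,0,0,42],[-46,161,189,0,0,42],[-46,161,189,0,0,42],[-46,161,189,0,0,42],[-46,161,189,0,0,42]]
  ]
}}

```text
time: 2.73
tool_pos: [0.548, 0.0358, 0.1312]
tool_rot: [-0.0, 0.99, -0.138, 0.0]
contact_force: [0.3, 0.7, 0.9]
gripper_width: 0.996
grasp_force: 0.0
```

Run:
```python
from h import *
im,dp,C=grab("wrist","w2.png"); print(C[2])
P=cloud(C,dp); Z=P[...,2]
p=proj(C,[.562,.032,.082])[0]; print(p)
uu,vv=np.meshgrid(np.arange(560),np.arange(420))
m=(Z>.0765)&(Z<.09)&(np.hypot(uu-p[0],vv-p[1])<40)
cs,_=cv2.findContours(m.astype(np.uint8),0,2); c=max(cs,key=cv2.contourArea)
q=onz(C,c[:,0,:],.082)[:,:2]; print(cv2.minAreaRect(np.float32(q*1e3)),m.sum(),np.nanmedian(P[m],0))
x,y=p.astype(int); cr=im[y-70:y+70,x-90:x+90]
cv2.imwrite("pics/w2c.png",cv2.resize(cv2.convertScaleAbs(cr,alpha=1.6),None,fx=4,fy=4,interpolation=cv2.INTER_CUBIC))
```

```text
[0.61301138 0.01795922 0.27354694]
[279.81996134 211.46346711]
((562.6771850585938, 29.237712860107422), (16.193092346191406, 16.588529586791992), 46.69795227050781) 838 [0.56265209 0.0293231  0.08165386]
```

View pics/w2c.png

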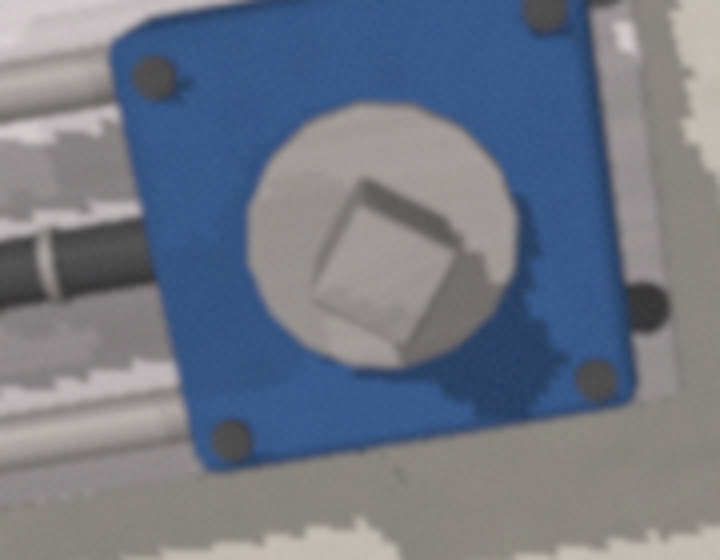

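The crop shows the square shaft top with corners near (370,208), (455,257), (400,345) and (312,293), its sides about 30° down from the horizontal. I'll refine that angle from the brightness.

Run:
```python
from h import *
im,dp,C=load("w2.png"); g=cv2.cvtColor(im,6).astype(np.float32)
P=cloud(C,dp); Z=P[...,2]
p=proj(C,[.5627,.0293,.082])[0]; print(p)
x,y=p.astype(int)
uu,vv=np.meshgrid(np.arange(560),np.arange(420)); near=np.hypot(uu-p[0],vv-p[1])<30
for lo in(.078,.080,.0805,.081):
    m=(Z>lo)&near; cs,_=cv2.findContours(m.astype(np.uint8),0,2); c=max(cs,key=cv2.contourArea)
    h=cv2.convexHull(c); q=np.float32(onz(C,h[:,0,:],.082)[:,:2]*1e3)
    # edge-direction fit: second-harmonic by 4-fold moment of the mask
    w=onz(C,np.c_[uu[m],vv[m]],.082)[:,:2]; w=w-w.mean(0); z=w[:,0]+1j*w[:,1]
    a4=np.degrees(np.angle(-(z**4).sum()))/4
    ap=cv2.approxPolyDP(c,4,True)[:,0]
    r=cv2.minAreaRect(q); print(lo,m.sum(),r[1],r[2],'moment',a4%90,np.nanmean(P[m],0))
print(ap.tolist())
```

```text
[284.16737198 209.01138314]
0.078 818 (16.093975067138672, 16.337984085083008) 46.8759880065918 moment 46.70225273220143 [0.56245038 0.02935198 0.08158767]
0.08 787 (15.884967803955078, 15.966824531555176) 46.358970642089844 moment 46.47640604127934 [0.56228103 0.0293934  0.08168464]
0.0805 758 (15.849019050598145, 15.820419311523438) 46.75703811645508 moment 46.45656098426045 [0.56221971 0.02943277 0.08173942]
0.081 670 (15.849019050598145, 15.820419311523438) 46.75703811645508 moment 45.47839536531727 [0.56211578 0.02936011 0.08186336]
[[280, 192], [266, 215], [290, 227], [302, 206]]
```

```bash
python3 -c "
from h import *
s=manip.state();print(delta([.390-.017*np.cos(np.radians(-16)),.284+.017*np.sin(np.radians(16)),.11],-16,s))"
```

```text
(array([-237.1, -195.1,   21.9]), array([-0.05, -0.15,  0.22]))
```

```bash
python3 -c "
from h import *
print(delta([.381,.287,.13],-16))"
```

```text
(array([-229.6, -195.5,    1.9]), array([-0.05, -0.15,  0.22]))
```

Emit:
{"api": "play_rows", "payload": {
  "steps": [
    [[-230,-195,1,0,0,0],[-230,-195,1,0,0,0],[-230,-195,1,0,0,0],[-230,-195,1,0,0,0],[-230,-195,1,0,0,0],[-230,-195,1,0,0,0],[-230,-195,1,0,0,0],[-230,-195,1,0,0,0],[-230,-195,1,0,0,0],[-230,-195,1,0,0,0]]
  ]
}}

```text
time: 3.62
tool_pos: [0.3801, 0.2879, 0.1313]
tool_rot: [-0.001, 0.991, -0.136, 0.002]
contact_force: [0.2, -1.3, 0.0]
gripper_width: 1.003
grasp_force: 0.0
```

Run:
```python
from h import *
im,dp,C=grab("wrist","w3.png"); print(C[2])
P=cloud(C,dp); Z=P[...,2]
p=proj(C,[.390,.284,.058])[0]; print(p)
uu,vv=np.meshgrid(np.arange(560),np.arange(420))
m=(Z>.055)&(Z<.062)&(np.hypot(uu-p[0],vv-p[1])<60)
cs,_=cv2.findContours(m.astype(np.uint8),0,2); c=max(cs,key=cv2.contourArea)
q=onz(C,c[:,0,:],.058)[:,:2]; print('boss',cv2.minAreaRect(np.float32(q*1e3)),m.sum(),np.nanmean(P[m],0))
m=(Z>.026)&(Z<.036)&(np.hypot(uu-p[0],vv-p[1])<150)
cs,_=cv2.findContours(m.astype(np.uint8),0,2); c=max(cs,key=cv2.contourArea)
hsv=cv2.cvtColor(im,cv2.COLOR_BGR2HSV)
m=((hsv[...,0]<8)|(hsv[...,0]>172))&(hsv[...,1]>120)&(Z>.087)&(Z<.097)&(np.hypot(uu-p[0],vv-p[1])<220)
print('handle top',m.sum(),np.nanmean(P[m],0),np.ptp(P[m],axis=0))
cv2.imwrite("pics/w3b.png",cv2.convertScaleAbs(im,alpha=1.6))
print(manip.state()["tool_pos"],yaw(manip.state()))
```

```text
[0.44491399 0.27029314 0.27379435]
[282.06722463 207.56887241]
boss ((388.8372497558594, 284.887939453125), (27.20646858215332, 27.762527465820312), 75.45537567138672) 1819 [0.3887919  0.28471062 0.05751996]
handle top 763 [0.32738505 0.29922139 0.09096363] [0.01833097 0.01812003 0.00651513]
[0.38054754 0.28715823 0.13094359] -15.713867479778967
```

View pics/w3b.png

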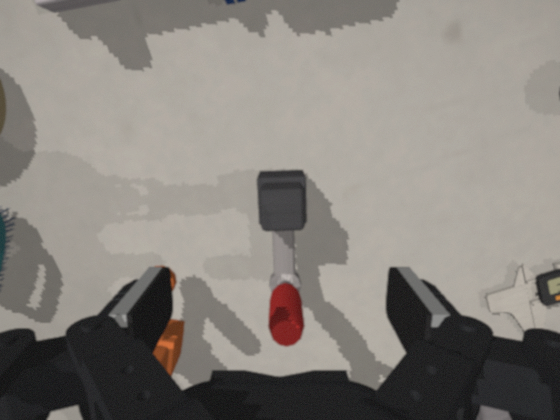

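Run:
```python
from h import *
print(delta([.3888,.2848,.036],-14.2))
im,dp,C=load("w3.png"); P=cloud(C,dp); hsv=cv2.cvtColor(im,cv2.COLOR_BGR2HSV)
uu,vv=np.meshgrid(np.arange(560),np.arange(420))
m=(hsv[...,0]<16)&(hsv[...,1]>120)&(uu<230)&(P[...,2]>.01); Q=P[m]; a=np.radians(-14)
d=Q-[.3888,.2848,0]; t=np.c_[d[:,:2]@[np.cos(a),np.sin(a)],d[:,:2]@[np.sin(a),-np.cos(a)],Q[:,2]]
i=np.argsort(-t[:,1])[:3]; print(t[i]); print(t.min(0),t.max(0))
```

```text
(array([ 8.4,  0.2, 95. ]), array([-0.08, -0.13, -1.51]))
[[ 0.00810154 -0.0230473   0.21300726]
 [ 0.00889225 -0.02324817  0.21338627]
 [ 0.0079717  -0.02331229  0.21284226]]
[-0.14251793 -0.09980349  0.01005995] [ 0.00910861 -0.0230473   0.21338627]
```

Emit:
{"api": "play_rows", "payload": {
  "steps": [
    [[8.4,0.2,20,0,0,-1.5],[8.4,0.2,50,0,0,-1.5],[8.4,0.2,75,0,0,-1.5],[8.4,0.2,90,0,0,-1.5],[8.4,0.2,95,0,0,-1.5],[8.4,0.2,95,0,0,-1.5],[8.4,0.2,95,0,0,-1.5]]
  ],
  "claw": 0.4
}}

```text
time: 4.25
tool_pos: [0.389, 0.2841, 0.0355]
tool_rot: [-0.0, 0.992, -0.125, 0.001]
contact_force: [0.2, -0.6, 0.7]
gripper_width: 0.705
grasp_force: 0.0
```

Emit:
{"api": "play_rows", "payload": {
  "steps": [
    [[0,0,0,0,0,0],[0,0,0,0,0,0],[0,0,0,0,0,0],[0,0,0,0,0,0],[0,0,0,0,0,0],[0,0,0,0,0,0],[0,0,0,0,0,0],[0,0,0,0,0,0]]
  ],
  "claw": -1
}}

```text
time: 4.92
tool_pos: [0.3888, 0.2848, 0.0362]
tool_rot: [-0.0, 0.992, -0.124, 0.001]
contact_force: [-1.4, -2.1, 6.2]
gripper_width: 0.312
grasp_force: 59.2
```

Emit:
{"api": "play_rows", "payload": {
  "steps": [
    [[0,0,-10,0,0,0],[0,0,-30,0,0,0],[0,0,-60,0,0,0],[0,0,-85,0,0,0],[0,0,-97,0,0,0],[0,0,-97,0,0,0]]
  ]
}}

```text
time: 5.42
tool_pos: [0.3894, 0.2855, 0.1349]
tool_rot: [-0.002, 0.992, -0.124, 0.003]
contact_force: [-0.3, 0.2, -3.8]
gripper_width: 0.311
grasp_force: 60.3
```

```bash
python3 -c "
from h import *
s=manip.state();print(s['contact_force'],s['gripper_width'],s['grasp_force'],s['tool_pos']);print(delta([.5117,.0777,.133],-43.7))"
```

```text
[-0.28492422  0.20762887 -3.78251727] 0.31141803874576557 60.25030016899109 [0.38941465 0.28553829 0.13494329]
(array([169.7, 171.3,   2. ]), array([-0.32, -0.2 , 29.44]))
```

Emit:
{"api": "play_rows", "payload": {
  "steps": [
    [[30,30,0,0,0,5],[60,60,0,0,0,11],[90,90,0,0,0,18],[120,120,0,0,0,25],[147,147,0,0,0,29.5],[164,164,0,0,0,29.5],[170,171,0,0,0,29.5],[170,171,0,0,0,29.5],[170,171,0,0,0,29.5],[170,171,0,0,0,29.5]]
  ]
}}

```text
time: 6.25
tool_pos: [0.509, 0.0779, 0.1301]
tool_rot: [0.0, 0.928, -0.372, -0.001]
contact_force: [-0.8, 0.5, -4.9]
gripper_width: 0.312
grasp_force: 60.5
```

```bash
cat > m.py <<'E'
from h import *
s0=manip.state()
im,dp,C=grab("wrist","w4.png")
P=cloud(C,dp); uu,vv=np.meshgrid(np.arange(560),np.arange(420))
M=q2R(s0["tool_rot"]); T=(P-s0["tool_pos"])@M*1e3
print('pose',s0["tool_pos"],yaw(s0))
def rep(n,z,tol,c,rad):
    p=proj(C,c)[0]; m=(abs(P[...,2]-z)<tol)&(np.hypot(uu-p[0],vv-p[1])<rad)
    if m.sum()<50: print(n,'few',m.sum(),p); return
    cs,_=cv2.findContours(m.astype(np.uint8),0,2); k=max(cs,key=cv2.contourArea)
    q=onz(C,k[:,0,:],z); t=(q-s0["tool_pos"])@M*1e3
    w=t[:,:2]; mm=np.zeros_like(m,np.uint8); cv2.drawContours(mm,[k],-1,1,-1)
    r=(onz(C,np.c_[uu[mm>0],vv[mm>0]],z)-s0["tool_pos"])@M*1e3; r0=r[:,:2].mean(0); zz=(r[:,0]-r0[0])+1j*(r[:,1]-r0[1])
    print(n,cv2.minAreaRect(np.float32(w)),'mean tool',r0.round(2),'ang',(np.degrees(np.angle(-(zz**4).sum()))/4)%90, np.nanmean(P[m],0).round(4))
rep('shaft',.082,.004,[.5623,.0293,.082],30)
bz=s0["tool_pos"][2]-.036+.058
rep('boss',bz,.004,[*s0["tool_pos"][:2],bz],60)
cv2.imwrite("pics/w4b.png",cv2.convertScaleAbs(im,alpha=1.6))
E
python3 m.py
```

```text
pose [0.50895425 0.07789375 0.13012023] -43.704682846304415
shaft ((71.8733139038086, -1.7313194274902344), (15.410323143005371, 15.070138931274414), 89.96492767333984) mean tool [71.93 -1.72] ang 0.033223790995629617 [0.562  0.0295 0.0816]
boss ((0.7735252380371094, -0.3119487762451172), (28.17519760131836, 39.62831115722656), 0.01850568875670433) mean tool [ 1.37 -0.75] ang 1.0052337161229892 [0.5103 0.0776 0.1516]
```

View pics/w4b.png

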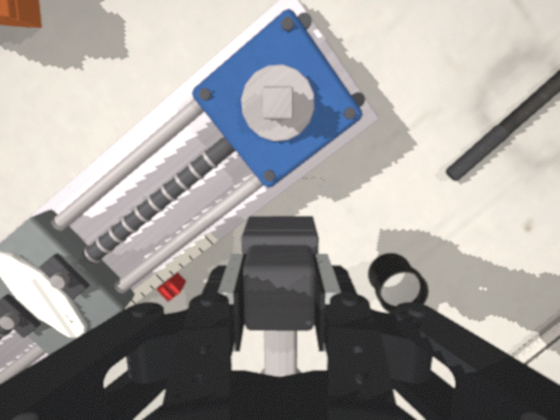

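The view shows the shaft square at (278,101) parallel to the tool axes. The held crank boss is at about (280,275), roughly centred between the fingers.

Emit:
{"api": "play_rows", "payload": {
  "steps": [
    [[20,0,0,0,0,0],[45,-1.8,0,0,0,0],[64,-1.8,0,0,0,0],[71,-1.8,0,0,0,0],[71,-1.8,0,0,0,0],[71,-1.8,0,0,0,0],[71,-1.8,2,0,0,0],[71,-1.8,5,0,0,0],[71,-1.8,8,0,0,0],[71,-1.8,11,0,0,0],[71,-1.8,13,0,0,0],[71,-1.8,13,0,0,0]]
  ]
}}

```text
time: 7.3
tool_pos: [0.5622, 0.0292, 0.1177]
tool_rot: [0.0, 0.928, -0.373, -0.001]
contact_force: [-0.4, -0.5, -4.7]
gripper_width: 0.311
grasp_force: 60.5
```

Emit:
{"api": "play_rows", "payload": {
  "steps": [
    [[0,0,1,0,0,0],[0,0,2,0,0,0],[0,0,3,0,0,0],[0,0,4,0,0,0],[0,0,5,0,0,0],[0,0,6,0,0,0],[0,0,6,0,0,0]]
  ]
}}

```text
time: 7.88
tool_pos: [0.5627, 0.029, 0.1122]
tool_rot: [0.0, 0.928, -0.373, -0.0]
contact_force: [1.0, 1.0, -3.9]
gripper_width: 0.315
grasp_force: 60.5
```

Emit:
{"api": "play_rows", "payload": {
  "steps": [
    [[0,0,2,0,0,0],[0,0,4,0,0,0],[0,0,6,0,0,0],[0,0,8,0,0,0],[0,0,10,0,0,0],[0,0,11.5,0,0,0],[0,0,13,0,0,0],[0,0,14,0,0,0],[0,0,15,0,0,0],[0,0,15,0,0,0]]
  ]
}}

```text
time: 8.72
tool_pos: [0.5627, 0.029, 0.0973]
tool_rot: [0.0, 0.928, -0.373, -0.0]
contact_force: [-0.6, -0.4, -4.6]
gripper_width: 0.315
grasp_force: 60.5
```

Inserted; press slightly to contact, then release and rise.

Emit:
{"api": "play_rows", "payload": {
  "steps": [
    [[0,0,0.5,0,0,0],[0,0,1,0,0,0],[0,0,1.5,0,0,0],[0,0,2,0,0,0],[0,0,2,0,0,0]]
  ]
}}

```text
time: 9.13
tool_pos: [0.5631, 0.029, 0.0963]
tool_rot: [0.0, 0.928, -0.373, 0.0]
contact_force: [-2.8, -0.1, 0.8]
gripper_width: 0.317
grasp_force: 61.1
```

Emit:
{"api": "play_rows", "payload": {
  "steps": [
    [[0,0,0,0,0,0],[0,0,0,0,0,0],[0,0,0,0,0,0],[0,0,0,0,0,0],[0,0,0,0,0,0],[0,0,-5,0,0,0],[0,0,-20,0,0,0],[0,0,-45,0,0,0],[0,0,-70,0,0,0],[0,0,-80,0,0,0],[0,0,-80,0,0,0]]
  ],
  "claw": 0.4
}}

```text
time: 10.05
tool_pos: [0.5651, 0.0289, 0.1796]
tool_rot: [-0.001, 0.928, -0.373, 0.003]
contact_force: [0.3, 0.3, 0.4]
gripper_width: 0.696
grasp_force: 0.0
```

Run:
```python
from h import *
s0=manip.state(); im,dp,C=grab("wrist","w5.png"); P=cloud(C,dp); Z=P[...,2]
print(s0['tool_pos'],yaw(s0))
uu,vv=np.meshgrid(np.arange(560),np.arange(420))
hsv=cv2.cvtColor(im,cv2.COLOR_BGR2HSV); g=cv2.cvtColor(im,6)
p=proj(C,[.5625,.0292,.118])[0]
m=(abs(Z-.118)<.006)&(np.hypot(uu-p[0],vv-p[1])<60); print('boss',m.sum(),np.nanmean(P[m],0),np.nanmedian(Z[m]))
red=((hsv[...,0]<8)|(hsv[...,0]>172))&(hsv[...,1]>120)
m=red&(Z>.146)&(Z<.16); print('handle',m.sum(),np.nanmean(P[m],0),np.ptp(P[m],axis=0),np.nanmax(Z[m]))
```

```text
[0.56505654 0.02888723 0.17957376] -43.7702956849022
boss 2021 [0.5632243  0.0289349  0.11732503] 0.11752950312573504
handle 912 [0.51677501 0.07218376 0.15065388] [0.01870777 0.01833641 0.00755086] 0.15356832512613686
```

The crank is fully home: the boss top reads 117.5 mm and the handle top 153 mm. Next I grip the red handle.

```bash
python3 -c "
from h import *
s=manip.state();print(s['tool_pos']);print(delta([.516,.0737,.18],-43.7),delta([.516,.0737,.121],-43.7))"
```

```text
[0.56381909 0.02896291 0.17712619]
(array([-65.5,   0.8,  -3. ]), array([-0.12, -0.15, -0.07])) (array([-65.6,   0.9,  56. ]), array([-0.12, -0.15, -0.07]))
```

Emit:
{"api": "play_rows", "payload": {
  "steps": [
    [[-25,0.5,0,0,0,0],[-50,0.8,0,0,0,0],[-65,0.8,0,0,0,0],[-65,0.8,5,0,0,0],[-65,0.8,25,0,0,0],[-65,0.8,45,0,0,0],[-65,0.8,56,0,0,0],[-65,0.8,56,0,0,0],[-65,0.8,56,0,0,0]]
  ]
}}

```text
time: 10.85
tool_pos: [0.5148, 0.0731, 0.1184]
tool_rot: [0.001, 0.928, -0.373, -0.001]
contact_force: [-1.2, 0.1, -0.1]
gripper_width: 0.699
grasp_force: 0.0
```

Emit:
{"api": "play_rows", "payload": {
  "steps": [
    [[0,0,0,0,0,0],[0,0,0,0,0,0],[0,0,0,0,0,0],[0,0,0,0,0,0],[0,0,0,0,0,0],[0,0,0,0,0,0],[0,0,0,0,0,0],[0,0,0,0,0,0]]
  ],
  "claw": -1
}}

```text
time: 11.52
tool_pos: [0.5159, 0.0737, 0.1206]
tool_rot: [-0.001, 0.928, -0.373, 0.001]
contact_force: [-1.7, 1.3, 4.9]
gripper_width: 0.235
grasp_force: 58.8
```

Emit:
{"api": "play_rows", "payload": {
  "steps": [
    [[1.0,11.3,0,0,0,0],[3.9,22.2,0,0,0,0],[8.7,32.5,0,0,0,0],[15.2,41.8,0,0,0,0],[23.2,49.8,0,0,0,0],[32.5,56.3,0,0,0,0],[42.8,61.1,0,0,0,0],[53.7,64.0,0,0,0,0],[65,65,0,0,0,0],[76.3,64.0,0,0,0,0],[87.2,61.1,0,0,0,0],[97.5,56.3,0,0,0,0]]
  ]
}}

```text
time: 12.52
tool_pos: [0.5465, -0.0361, 0.1207]
tool_rot: [0.001, 0.928, -0.373, -0.0]
contact_force: [-4.3, -0.8, 8.0]
gripper_width: 0.236
grasp_force: 59.3
```

Emit:
{"api": "play_rows", "payload": {
  "steps": [
    [[9.3,-6.5,0,0,0,0],[17.3,-14.5,0,0,0,0],[23.8,-23.8,0,0,0,0],[28.6,-34.1,0,0,0,0],[31.5,-45,0,0,0,0],[32.5,-56.3,0,0,0,0],[31.5,-67.6,0,0,0,0],[28.6,-78.5,0,0,0,0],[23.8,-88.8,0,0,0,0],[17.3,-98.1,0,0,0,0],[9.3,-106.1,0,0,0,0],[0,-112.6,0,0,0,0]]
  ]
}}

```text
time: 13.52
tool_pos: [0.626, 0.0451, 0.1209]
tool_rot: [0.001, 0.928, -0.373, 0.002]
contact_force: [1.3, -2.6, 5.0]
gripper_width: 0.235
grasp_force: 59.1
```

Emit:
{"api": "play_rows", "payload": {
  "steps": [
    [[-10.3,-4.8,0,0,0,0],[-21.2,-7.7,0,0,0,0],[-32.5,-8.7,0,0,0,0],[-43.8,-7.7,0,0,0,0],[-54.7,-4.8,0,0,0,0],[-65,0,0,0,0,0],[-74.3,6.5,0,0,0,0],[-82.3,14.5,0,0,0,0],[-88.8,23.8,0,0,0,0],[-93.6,34.1,0,0,0,0],[-96.5,45,0,0,0,0],[-97.5,56.3,0,0,0,0]]
  ]
}}

```text
time: 14.52
tool_pos: [0.5159, 0.0738, 0.1204]
tool_rot: [-0.001, 0.928, -0.373, 0.002]
contact_force: [6.6, -1.0, 2.3]
gripper_width: 0.234
grasp_force: 58.8
```

```bash
cat > ptr.py <<'E'
import sys
from h import *
n=sys.argv[1]; s=manip.state(); print(s['tool_pos'],s['contact_force'],s['time'])
im,dp,C=grab("wrist",n); P=cloud(C,dp); hsv=cv2.cvtColor(im,cv2.COLOR_BGR2HSV)
near=np.hypot(P[...,0]-.523,P[...,1]-.22)<.08
red=((hsv[...,0]<8)|(hsv[...,0]>172))&(hsv[...,1]>120)&near&(P[...,2]<.04)
yel=(hsv[...,0]>15)&(hsv[...,0]<35)&(hsv[...,1]>110)&near&(P[...,2]<.045)
yd=np.array([.1,.995]); 
for k,m,z in(('red',red,.025),('ptr',yel,.031)):
    v,u=np.nonzero(m)
    if len(u)<3: print(k,len(u)); continue
    q=onz(C,np.c_[u,v],z); print(k,len(u),np.nanmean(P[m],0).round(4),'plane',q.mean(0).round(4),'along y: mean %.4f mid %.4f'%((q[:,:2]@yd).mean(),((q[:,:2]@yd).min()+(q[:,:2]@yd).max())/2),'px',u.mean().round(1),v.mean().round(1))
E
python3 ptr.py w6.png
```

```text
[0.51586066 0.0738133  0.12040343] [ 6.6264748  -0.95143123  2.32284265] 14.5167
red 252 [0.52   0.1814 0.014 ] plane [0.522  0.1747 0.025 ] along y: mean 0.2260 mid 0.2268 px 175.9 298.7
ptr 0
```

Emit:
{"api": "play_rows", "payload": {
  "steps": [
    [[1.0,11.3,0,0,0,0],[3.9,22.2,0,0,0,0],[8.7,32.5,0,0,0,0],[15.2,41.8,0,0,0,0],[23.2,49.8,0,0,0,0],[32.5,56.3,0,0,0,0],[42.8,61.1,0,0,0,0],[53.7,64.0,0,0,0,0],[65,65,0,0,0,0],[76.3,64.0,0,0,0,0],[87.2,61.1,0,0,0,0],[97.5,56.3,0,0,0,0]]
  ]
}}

```text
time: 15.57
tool_pos: [0.5454, -0.036, 0.1205]
tool_rot: [0.001, 0.928, -0.373, -0.002]
contact_force: [-4.8, -2.7, 11.6]
gripper_width: 0.235
grasp_force: 59.8
```

Emit:
{"api": "play_rows", "payload": {
  "steps": [
    [[9.3,-6.5,0,0,0,0],[17.3,-14.5,0,0,0,0],[23.8,-23.8,0,0,0,0],[28.6,-34.1,0,0,0,0],[31.5,-45,0,0,0,0],[32.5,-56.3,0,0,0,0],[31.5,-67.6,0,0,0,0],[28.6,-78.5,0,0,0,0],[23.8,-88.8,0,0,0,0],[17.3,-98.1,0,0,0,0],[9.3,-106.1,0,0,0,0],[0,-112.6,0,0,0,0]]
  ]
}}

```text
time: 16.57
tool_pos: [0.6257, 0.0457, 0.1208]
tool_rot: [0.0, 0.928, -0.373, 0.001]
contact_force: [2.5, -2.8, 5.9]
gripper_width: 0.233
grasp_force: 59.4
```

```bash
python3 ptr.py w7.png; python3 -c "
import cv2;a=cv2.imread('pics/w7.png');cv2.imwrite('pics/w7b.png',cv2.convertScaleAbs(a,alpha=1.6))"
```

```text
[0.62570439 0.04573758 0.12076771] [ 2.54744805 -2.8083848   5.93893849] 16.5667
red 0
ptr 0
```

View pics/w7b.png

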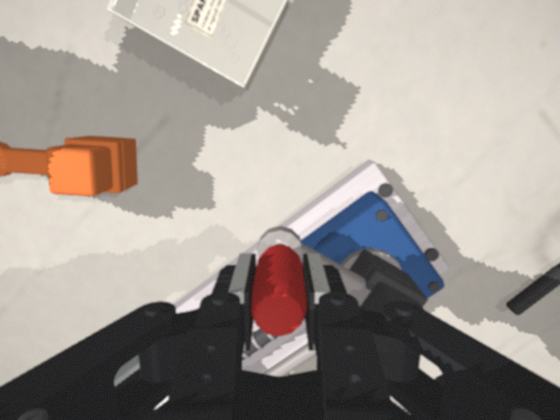

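The view shows the handle gripped at (280,290), with the marks out of sight behind the gripper. I'll turn another 90°, then release and look from above the marks.

Emit:
{"api": "play_rows", "payload": {
  "steps": [
    [[-10.3,-4.8,0,0,0,0],[-21.2,-7.7,0,0,0,0],[-32.5,-8.7,0,0,0,0],[-43.8,-7.7,0,0,0,0],[-54.7,-4.8,0,0,0,0],[-65,0,0,0,0,0],[-74.3,6.5,0,0,0,0],[-82.3,14.5,0,0,0,0],[-88.8,23.8,0,0,0,0],[-88.8,23.8,0,0,0,0]]
  ]
}}

```text
time: 17.45
tool_pos: [0.543, 0.0905, 0.1202]
tool_rot: [0.0, 0.928, -0.373, 0.0]
contact_force: [1.4, -0.3, 7.8]
gripper_width: 0.234
grasp_force: 59.4
```

Emit:
{"api": "play_rows", "payload": {
  "steps": [
    [[0,0,0,0,0,0],[0,0,0,0,0,0],[0,0,0,0,0,0],[0,0,0,0,0,0],[0,0,0,0,0,0],[0,0,-15,0,0,0],[0,0,-40,0,0,0],[0,0,-59,0,0,0],[0,0,-59,0,0,0],[0,0,-59,0,0,0]]
  ],
  "claw": 0.4
}}

```text
time: 18.28
tool_pos: [0.5448, 0.0909, 0.1796]
tool_rot: [-0.0, 0.928, -0.373, 0.001]
contact_force: [0.4, -0.1, -0.6]
gripper_width: 0.699
grasp_force: 0.0
```

```bash
python3 ptr.py w8.png; python3 -c "
from h import *
s=manip.state();print(s['tool_pos'],yaw(s));a=np.radians(-43.7);print(delta([.523+.0,.192-.0,.18],-43.7), delta([.523,.192,.18],-5.8))"
```

```text
[0.54483949 0.09091664 0.17958907] [ 0.41507395 -0.10864005 -0.64962416] 18.2833
red 204 [0.5195 0.1841 0.0181] plane [0.5211 0.181  0.025 ] along y: mean 0.2322 mid 0.2327 px 226.3 280.0
ptr 41 [0.5193 0.1913 0.0314] plane [0.5192 0.1915 0.031 ] along y: mean 0.2425 mid 0.2423 px 218.7 291.8
[0.54389517 0.09088651 0.17799424] -43.76775987006788
(array([-85. , -58.6,  -2. ]), array([ 0.03,  0.03, -0.07])) (array([-85. , -58.6,  -2. ]), array([ 2.000e-02,  4.000e-02, -3.797e+01]))
```

Emit:
{"api": "play_rows", "payload": {
  "steps": [
    [[-25,-18,0,0,0,-6],[-50,-36,0,0,0,-13],[-75,-52,0,0,0,-20],[-85,-58.6,10,0,0,-27],[-85,-58.6,25,0,0,-33],[-85,-58.6,28,0,0,-38],[-85,-58.6,28,0,0,-38],[-85,-58.6,28,0,0,-38],[-85,-58.6,28,0,0,-38]]
  ]
}}

```text
time: 19.08
tool_pos: [0.5231, 0.1918, 0.15]
tool_rot: [0.0, 0.999, -0.051, -0.0]
contact_force: [-0.5, -0.5, -0.0]
gripper_width: 0.703
grasp_force: 0.0
```

```bash
python3 ptr.py w9.png; python3 -c "
from h import *
s=manip.state();print(yaw(s))
a=cv2.imread('pics/w9.png');p=proj(load('w9.png')[2],[.521,.188,.028])[0].astype(int);print(p)
cv2.imwrite('pics/w9b.png',cv2.resize(cv2.convertScaleAbs(a[p[1]-55:p[1]+55,p[0]-75:p[0]+75],alpha=1.5),None,fx=5,fy=5,interpolation=2))"
```

```text
[0.5230941  0.19178693 0.15002319] [-0.53270416 -0.45553919 -0.01597659] 19.0833
red 105 [0.5189 0.1849 0.0219] plane [0.5197 0.1849 0.025 ] along y: mean 0.2359 mid 0.2363 px 289.0 206.7
ptr 52 [0.5196 0.1913 0.0315] plane [0.5195 0.1914 0.031 ] along y: mean 0.2423 mid 0.2422 px 280.8 209.8
-5.877666187412049
[284 206]
```

View pics/w9b.png

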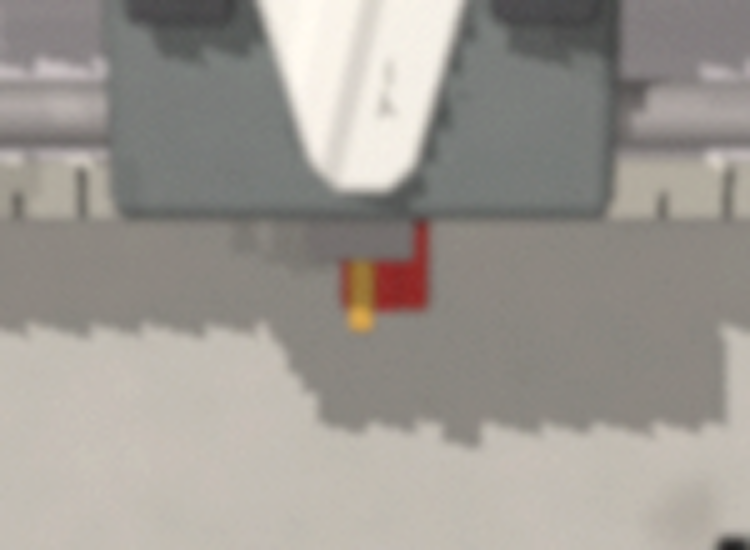

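The crop shows the red clip spanning columns 341–429 (centre 385) and the pointer at column 361. The pointer needs about 3.7 mm more towards the gearbox, which is about 55° counter-clockwise.

```bash
python3 -c "
from h import *
s=manip.state();y=yaw(s);print(delta([.5438,.0910,.18],y),y)
c=np.array([.5625,.0292]);a0=106.3;a=np.radians(y)
for d in range(10,60,5):
    f=lambda t:65*np.array([np.cos(np.radians(t)),np.sin(np.radians(t))])
    w=f(a0+d)-f(a0); print(d,(w@[np.cos(a),np.sin(a)]).round(1),(w@[np.sin(a),-np.cos(a)]).round(1))"
```

```text
(array([ 30.6,  98.2, -29.5]), array([0., 0., 0.])) -5.877666187412049
10 -10.1 5.2
15 -14.7 8.4
20 -19.1 12.0
25 -23.1 16.0
30 -26.8 20.3
35 -30.1 25.0
40 -32.9 29.9
45 -35.4 35.0
50 -37.3 40.3
55 -38.8 45.8
```

Emit:
{"api": "play_rows", "payload": {
  "steps": [
    [[0,0,-25,0,0,0],[10,30,-31,0,0,0],[20,65,-31,0,0,0],[30,95,-31,0,0,0],[30.6,98.2,-31,0,0,0],[30.6,98.2,-20,0,0,0],[30.6,98.2,5,0,0,0],[30.6,98.2,22,0,0,0],[30.6,98.2,27,0,0,0],[30.6,98.2,27,0,0,0],[30.6,98.2,27,0,0,0]]
  ]
}}

```text
time: 20.05
tool_pos: [0.5438, 0.0919, 0.1236]
tool_rot: [-0.0, 0.999, -0.05, -0.0]
contact_force: [-0.2, -0.5, 0.2]
gripper_width: 0.697
grasp_force: 0.0
```

Emit:
{"api": "play_rows", "payload": {
  "steps": [
    [[0,0,0,0,0,0],[0,0,0,0,0,0],[0,0,0,0,0,0],[0,0,0,0,0,0],[0,0,0,0,0,0],[0,0,0,0,0,0],[0,0,0,0,0,0]]
  ],
  "claw": -1
}}

```text
time: 20.63
tool_pos: [0.5446, 0.0915, 0.1248]
tool_rot: [-0.0, 0.999, -0.05, 0.001]
contact_force: [-1.0, 1.5, 4.5]
gripper_width: 0.23
grasp_force: 58.8
```

Emit:
{"api": "play_rows", "payload": {
  "steps": [
    [[-5.2,2.4,0,0,0,0],[-10.1,5.2,0,0,0,0],[-14.7,8.4,0,0,0,0],[-19.1,12.0,0,0,0,0],[-23.1,16.0,0,0,0,0],[-26.8,20.3,0,0,0,0],[-30.1,25.0,0,0,0,0],[-32.9,29.9,0,0,0,0],[-35.4,35.0,0,0,0,0],[-37.3,40.3,0,0,0,0],[-38.8,45.8,0,0,0,0],[-38.8,45.8,0,0,0,0]]
  ]
}}

```text
time: 21.63
tool_pos: [0.5005, 0.0492, 0.1244]
tool_rot: [-0.0, 0.999, -0.051, 0.001]
contact_force: [0.7, 3.5, 6.8]
gripper_width: 0.23
grasp_force: 58.9
```

Emit:
{"api": "play_rows", "payload": {
  "steps": [
    [[0,0,0,0,0,0],[0,0,0,0,0,0],[0,0,0,0,0,0],[0,0,0,0,0,0],[0,0,0,0,0,0],[0,0,-15,0,0,0],[0,0,-40,0,0,0],[0,0,-59,0,0,0],[0,0,-59,0,0,0],[0,0,-59,0,0,0]]
  ],
  "claw": 0.4
}}

```text
time: 22.47
tool_pos: [0.5013, 0.0495, 0.1836]
tool_rot: [0.0, 0.999, -0.05, 0.001]
contact_force: [0.1, 0.3, -0.1]
gripper_width: 0.699
grasp_force: 0.0
```

```bash
python3 -c "
from h import *
print(delta([.523,.187,.15],-5.85))"
```

```text
(array([   7.7, -139. ,   33.6]), array([-0.  , -0.14,  0.09]))
```

Emit:
{"api": "play_rows", "payload": {
  "steps": [
    [[2,-30,0,0,0,0],[4,-65,0,0,0,0],[6,-100,5,0,0,0],[7.7,-130,20,0,0,0],[7.7,-139,33,0,0,0],[7.7,-139,33,0,0,0],[7.7,-139,33,0,0,0],[7.7,-139,33,0,0,0]]
  ]
}}

```text
time: 23.13
tool_pos: [0.5219, 0.186, 0.149]
tool_rot: [0.0, 0.999, -0.051, -0.001]
contact_force: [0.1, -0.0, 0.6]
gripper_width: 0.697
grasp_force: 0.0
```

```bash
python3 ptr.py w10.png; python3 -c "
from h import *
s=manip.state();print(yaw(s))
a=cv2.imread('pics/w10.png');p=proj(load('w10.png')[2],[.521,.187,.028])[0].astype(int);print(p)
cv2.imwrite('pics/w10b.png',cv2.resize(cv2.convertScaleAbs(a[p[1]-30:p[1]+30,p[0]-40:p[0]+40],alpha=1.5),None,fx=10,fy=10,interpolation=2))"
```

```text
[0.5219048  0.18596571 0.14895642] [ 0.05079219 -0.00464995  0.62516673] 23.1333
red 91 [0.518  0.1875 0.0198] plane [0.5194 0.1873 0.025 ] along y: mean 0.2383 mid 0.2385 px 278.2 207.0
ptr 55 [0.5195 0.1878 0.0321] plane [0.5192 0.1878 0.031 ] along y: mean 0.2388 mid 0.2385 px 277.5 209.3
-5.849108072738303
[278 205]
```

View pics/w10b.png

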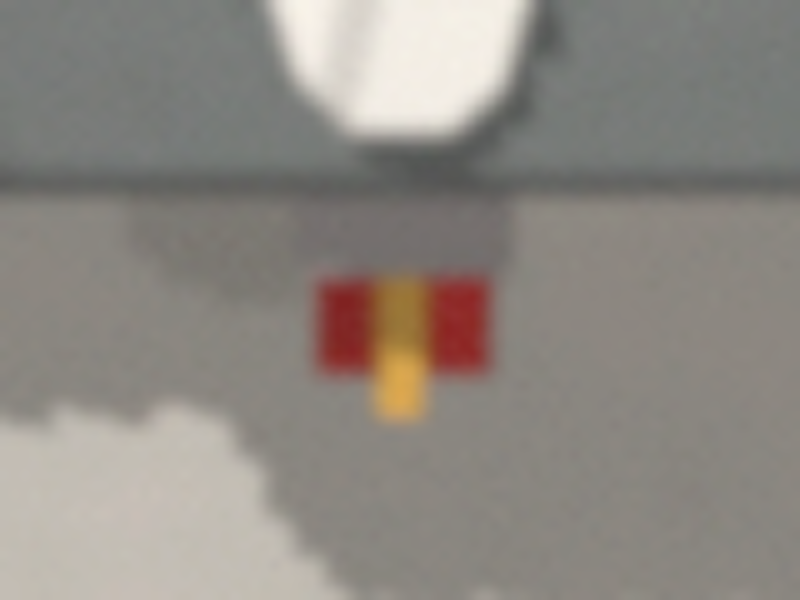

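The pointer (centre 401) stands on the centre of the red clip (403) to within about 0.2 mm. I'll check that the crank is still seated, then hand in.

Run:
```python
from h import *
im,dp,C=load("w10.png"); P=cloud(C,dp)
d=np.hypot(P[...,0]-.5625,P[...,1]-.0292)<.012; print(d.sum(),np.nanmedian(P[d],0) if d.any() else '')
im,dp,C=grab("scene"); P=cloud(C,dp)
d=np.hypot(P[...,0]-.5625,P[...,1]-.0292)<.011; print(d.sum(),np.nanmedian(P[d],0) if d.any() else '')
```

```text
0 
47 [0.56253375 0.02884945 0.1185271 ]
```

```bash
python3 -c "
from plant import order
print(order.job_done())"
```

```text
the job is handed in; nothing more can be done
None
```

The job is handed in at about 23 s of the 72 s: the crank is fully home on the shaft and released, and the carriage's pointer is in line with the red mark to about 0.2 mm, as seen in the wrist camera.

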